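# Start the card cutter

### The arm

A 6-joint arm with a two-finger parallel gripper is mounted at the origin on the work surface. World frame = base frame: x ahead of the robot, y to its left, z up, the work surface at z = 0. Lengths are in m, angles in degrees, forces in N, time in s.
With the tool pointing down it reaches from about 0.3 to 0.75 m from the base axis. Payload 8.5 kg.
Tool frame: the origin (TCP) lies on the centre line of the jaws, within the pads' length; the fingertips stand 17 mm ahead of it and the grasp point (between the pads) lies 2 mm behind it (env.tcp_to_tips is the distance from the TCP to the fingertips, in m); z points along the fingers, y is the line along which they close (so a half turn about z gives the same grasp; the last joint's range is limited). The gripper opens to 85 mm and grips with 20 to 120 N. Pads are 22 mm wide; open, the fingers measure 114 mm over their backs; the gripper's body (76 mm by 85 mm) begins 54 mm behind the grasp point. The pads swing forward as they close: fully open they stand 13 mm farther back than shut.
Start: joints at [-83.497, 21.807, 74.336, -0, 83.858, -12.336], TCP at [0.178, -0.521, 0.214] pointing down, gripper open.
Joint ranges: [-178.18, 178.18], [-50.72, 133.34], [12.68, 142.11], [-81.47, 261.47], [9.98, 163.14], [-165.26, 165.26]. Speed limits (degrees/s): [136.94, 136.94, 180, 180, 180, 180].

### API

Orientations are given as a 3x3 rotation matrix whose columns are the frame's x, y, z axes.
In Python, from rig import env gives the robot as it stands. The module is installed in compiled form; this text tells all that it offers.
- The arm moves only by the shell command python3 -m pendant 'ROWS' [FORCE]. ROWS is JSON, a list of rows, each a list of 7 numbers: the opening, from 0 (shut) to 1 (fully open), then the shift along the tool's x, y, z in m, then the turn, a rotation vector about the tool's x, y, z in rad. A call has 1 to 5 rows; each row is the pose to reach, as a shift and turn from the pose commanded when the call began, along the tool's axes at that moment; what a row does not reach only later rows make up. A row lasts 1/8 s, in which the tool goes at most 62.5 mm and 10.7 degrees, less where a joint would pass 70% of its speed; a pose out of reach is approached as far as the arm can. A call with a gripper value outside its range is refused whole. The fingers move at their own pace and stop on an object; FORCE is the grip in N (left out, the last holds). Time passes only in rows, so rows that repeat a pose let the fingers close. It gives the time, the measured TCP pose, the force, the opening and the grip force at its end, in the units of the state.
- env.observe(): the state, without advancing time (a new reading comes with each control period).
- env.get_image(name): name is "scene" or "top"; returns a dict with "image" (400x640x3 uint8, blue, green, red), "fx", "fy", "cx", "cy" (pixels), "k1" (the pictures are not rectified: a ray, as slopes to the right and down, at radius r is drawn at 1 + k1 r^2 times it, then the intrinsics apply), "pose" (4x4, takes a point from camera to world coordinates). Camera axes: x right, y up, looking along -z (the intrinsics and any distortion apply to the point x, -y, -z); pixel columns grow to the right and rows downward; lengths in m; the calibration is good to about 2 mm. A picture is of the moment at which its call begins. There is no depth.
- env.close_job(): hands the job in; it is judged then, once.
Trained networks look in the newest picture that a camera, given by its name, has taken for a name from the list of things; names that differ only in an ending like _2 or _b are one class to them, and where a whole thing is asked for, a point or a joint stands for the part that bears it (a point fixed in the world has none). Each returns a list of dicts, best first, with "conf" (0 to 1); they miss things now and then, are a little off and sometimes report something else, mostly with a low value. They report only what shows in the picture. A call takes as long as a camera call.
- env.find_in(camera, thing): "bbox" ([centre column, centre row, width, height] in pixels, round what is visible of it).
- env.trace(camera, thing): "mask" (400x640 bool, what is visible of it) and "bbox" ([centre column, centre row, width, height] in pixels, round what is visible of it).
- env.tip_of(camera, thing): "centre" ([column, row] in pixels: a listed point, or the origin of a listed thing).
The state is a dict: "time_s": time; "q": joint angles; "qvel": joint speeds; "joint_efforts": joint torques, N m; "position": TCP position; "tool_rot": TCP orientation; "ft_force": force on the tool from outside, world axes, zero at the start; "wrist_torque": the same for the moment, N m; "grip_width": finger opening in m; "gripper_force": force on a finger pad.
Only numpy, scipy, OpenCV 4.12 (cv2) and the standard library are available. Lean on these libraries where they do the work, as an engineer would, in place of code of your own. Each camera call takes 0.05 s, during which the arm holds its last target. There are 200 camera calls.

### The job

Start the card cutter on the table with light fingertip touches: press the standing end of its rocker switch until it is fully over, tap the oblong home key while the rollers are still raised so that the card is not dragged, press the black roller lever down until it lies flat, then tap the round start key, in that order. Push each of those two keys well in and let it spring back up, do not press the square key or the cross-shaped key, never push hard on the machine, and leave the things standing and lying around it where they are.

Things in the scene. Friction and masses are not known exactly. Their poses are not given: they have to be found in the camera images.
- cutter: white desktop card cutter, 190 deep x 600 wide x 131 mm high, fixed; origin on the table under its middle, x from its front (robot side) to its back, y to its left, z up. Flat end housings, tops at 118 mm: left (y +165 to +290 mm) with rocker and lever, right (y -165 to -310) with four keys; between them the card bed. The card support, 50 mm high, reaches to x -204
- rocker (a joint): mains rocker on the left housing: black V-shaped paddle, 34 mm along the cutter's x, 24 wide, pivot mid-length at cutter (-40, 258, 123) mm. 0 = off: the robot-side end stands up 6 mm, the other half lies level. 0.4 rad = on: robot-side half level at 123 mm, the other up. About 2 to 3 N on the standing end tips it; it stays where it is left, with a hard stop at 0.4
- rocker_end (a point): on top of the rocker's robot-side half, 2 mm from its end, 15 mm from the pivot; moves with it (129 mm above the table when off, 123 when on). Press down here or a few mm further towards the robot, clear of the other half
- roller_lever (a joint): black roller lever on the left housing, 70 mm long, 7 thick, pointing up and to the robot, with a thumb pad 26 long x 24 mm wide at its end; pivot along the cutter's y at cutter (20, 195, 128) mm. 0 = fully raised, 32 degrees above level (starts 0 to 0.12); 0.56 rad = down at a hard stop, level, its top 131.5 mm above the table. Stays where left; 1 to 4 N on the pad moves it down
- lever_pad (a point): middle of the upper face of the lever's thumb pad, 10 mm short of the lever's end, 60 mm from the pivot; moves with the lever. Going down, the pad swings about 10 mm towards the robot; closed fingertips that come straight down over this point stay on the lever all the way
- home_key (a joint): oblong home key on the right housing, 34 mm along the cutter's y x 14 mm along x, white plastic; 0 = up, 0.005 m = fully in, it springs back by itself; 2 N starts it, 6.3 N takes it fully in, then a hard stop
- home_top (a point): centre of the top of the home key, 126 mm above the table when up, at cutter (6, -203) mm; moves with the key
- start_key (a joint): round start key on the right housing, 30 mm diameter, the same white plastic; 0 = up, 0.005 m = fully in, springs back, same forces as the home key
- start_top (a point): centre of the top of the start key, 126 mm above the table when up, at cutter (-58, -274) mm; moves with the key
- stop_key (a joint): square stop key, 17 x 17 mm, same plastic and spring; not to be pressed
- stop_top (a point): centre of the top of the square stop key, 126 mm above the table, at cutter (-58, -203) mm
- cross_key (a joint): cross-shaped direction key, 38 mm across its arms, same plastic and spring; not to be pressed
- cross_top (a point): centre of the top of the cross-shaped key, 126 mm above the table, at cutter (6, -274) mm
- blade_pot: small closed jar, 26 mm diameter, 34 mm high, standing on the cutter's left housing behind the rocker; origin at the centre of its foot
- glue_stick: upright glue stick, white, 25 mm diameter, 75 mm high, on the back of the right housing; origin at the centre of its foot
- glue_gun: blue hot-glue gun without cord lying on its side on the table before the right end of the cutter, about 190 x 130 x 36 mm; origin under its barrel, nozzle along its x
- scissors: scissors, 165 mm long, 9 mm high, lying before the left end of the cutter; origin under the screw
- tape_roll: roll of paper tape lying flat left of the cutter, 90 mm diameter, 24 mm high; origin under its centre
- phone: black phone 150 x 72 x 9 mm lying right of the cutter; origin under its centre
- craft_knife: grey craft knife, 140 x 20 x 17 mm, lying left of the cutter; origin under its handle

How it is judged (in metres and radians):
On the way, in this order (a step that is already met when the one before it is completed fails the run):
1. the rocker switch is flipped on (value of joint rocker above 0.28 rad), for 0.1 s.
2. the oblong home key is tapped in (more than 3 of its 5 mm), the rollers still raised (value of joint home_key above 0.003 m and value of joint roller_lever below 0.3 rad), for 0.02 s.
3. the roller lever is pressed down flat (value of joint roller_lever above 0.46 rad), for 0.1 s.
4. the round start key is tapped in (more than 3 of its 5 mm) (value of joint start_key above 0.003 m), for 0.02 s.
At the end, for the whole second after the job is handed in: the rocker is over at on (above 0.28 of 0.4 rad), the roller lever lies flat (within 0.1 rad of its lower stop), all four keys are up again (within 1 mm), and every thing around lies within 20 mm of where it was (value of joint rocker above 0.28 rad and value of joint roller_lever above 0.46 rad and value of joint each of home_key, start_key, stop_key, cross_key below 0.001 m and distance of each of blade_pot, glue_stick, glue_gun, scissors, tape_roll, phone, craft_knife from where it was at the start of the episode below 0.02 m); the robot touches nothing.
It fails at once if a key is pressed (more than 2 mm) or the lever lowered while the rocker is off ((value of joint any of home_key, start_key above 0.002 m or value of joint roller_lever above 0.3 rad) and value of joint rocker below 0.2 rad).
It fails at once if the home key is pressed (more than 2 mm) with the rollers lowered, or the start key before the lever is down ((value of joint home_key above 0.002 m and value of joint roller_lever above 0.3 rad) or (value of joint start_key above 0.002 m and value of joint roller_lever below 0.4 rad)).
It fails at once if the square stop key or the cross-shaped key is pressed (more than 2 mm) (value of joint any of stop_key, cross_key above 0.002 m).
It fails at once if the robot pushes on the machine with more than 30 N (contact force between any of the fingers, the arm and cutter above 30 N).
It fails at once if a thing around the machine is moved or lifted by more than 20 mm (distance of any of blade_pot, glue_stick, glue_gun, scissors, tape_roll, phone, craft_knife from where it was at the start of the episode above 0.02 m).
It also fails if it takes over 58 s, if anything falls off the work surface, if the arm or the gripper's body presses on something with over 40 N, if the wrist force passes 120 N, or if a joint passes its speed limit or range.

## Working session

There is one attempt and no reset: what is moved stays moved. The work goes in short steps, Python scripts to look and compute and a shell command to move; the robot and the scene stay as the last step left them, time stands still between calls to the robot, and variables do not carry over. Pictures are saved under pics/ and viewed, at most 10 in all, crops included, and the job is handed in when it is done.

```bash
mkdir -p pics
cat > h.py <<'E'
import numpy as np, cv2
from rig import env
NAMES={'rocker_end':(-55,258,129),'lever_pad':None,'home_top':(6,-203,126),'start_top':(-58,-274,126),'stop_top':(-58,-203,126),'cross_top':(6,-274,126)}
def ray(c,px):
    u=(px[0]-c['cx'])/c['fx'];v=(px[1]-c['cy'])/c['fy']
    rd=np.hypot(u,v);r=rd
    for _ in range(30): r=rd/(1+c['k1']*r*r)
    s=r/rd if rd>0 else 1
    P=np.array(c['pose']);d=P[:3,:3]@np.array([u*s,-v*s,-1]);return P[:3,3],d/np.linalg.norm(d)
def proj(c,p):
    P=np.array(c['pose']);q=P[:3,:3].T@(np.asarray(p)-P[:3,3]);u=q[0]/-q[2];v=-q[1]/-q[2];k=1+c['k1']*(u*u+v*v)
    return np.array([u*k*c['fx']+c['cx'],v*k*c['fy']+c['cy']])
def atz(c,px,z):
    o,d=ray(c,px);return o+d*(z-o[2])/d[2]
def tri(rs):
    A=sum(np.eye(3)-np.outer(d,d) for o,d in rs);b=sum((np.eye(3)-np.outer(d,d))@o for o,d in rs);return np.linalg.solve(A,b)
E
cat > a.py <<'E'
from h import *
np.set_printoptions(precision=4,suppress=True)
C={n:env.get_image(n) for n in('scene','top')}
for n in C: cv2.imwrite(f'pics/{n}0.png',C[n]['image']); print(n,np.array(C[n]['pose'])[:3,3],C[n]['fx'],C[n]['k1'])
for t in NAMES:
    R=[]
    for n in C:
        r=env.tip_of(n,t)
        print(t,n,[(np.round(x['centre'],1),round(x['conf'],2)) for x in r[:3]])
        if r: R.append(ray(C[n],r[0]['centre'])); print('   at z',atz(C[n],r[0]['centre'],.126))
    if len(R)==2: print('   tri',tri(R))
s=env.observe();print(s['position'],s['tool_rot'],s['grip_width'],s['ft_force'],env.tcp_to_tips)
E
python3 a.py
```

```text
scene [ 1.731  -0.143   0.9367] 512.9935732829448 -0.02305920937030517
top [0.3331 0.0375 1.3193] 441.3897251848242 0.00959896520143509
rocker_end scene [(array([362.6, 183. ]), 0.52)]
   at z [0.4578 0.2008 0.126 ]
rocker_end top [(array([249.9, 216.2]), 0.4)]
   at z [0.4524 0.2012 0.126 ]
   tri [0.4528 0.2019 0.1228]
lever_pad scene [(array([346.5, 179.9]), 0.67)]
   at z [0.4333 0.1565 0.126 ]
lever_pad top [(array([270.1, 203.3]), 0.6)]
   at z [0.4886 0.1476 0.126 ]
   tri [0.4844 0.1447 0.1579]
home_top scene [(array([210.8, 220.8]), 0.54)]
   at z [ 0.5871 -0.2469  0.126 ]
home_top top [(array([416.8, 171.5]), 0.4)]
   at z [ 0.5839 -0.2545  0.126 ]
   tri [ 0.5842 -0.2508  0.125 ]
start_top scene [(array([180.1, 208.8]), 0.58), (array([350.4, 187.1]), 0.5)]
   at z [ 0.5172 -0.3322  0.126 ]
start_top top [(array([447.5, 189.4]), 0.4)]
   at z [ 0.5352 -0.3381  0.126 ]
   tri [ 0.5333 -0.332   0.1375]
stop_top scene [(array([204.9, 209. ]), 0.48)]
   at z [ 0.5283 -0.264   0.126 ]
stop_top top [(array([418.9, 192.9]), 0.46)]
   at z [ 0.5242 -0.2592  0.126 ]
   tri [ 0.5246 -0.2622  0.123 ]
cross_top scene [(array([186.7, 224.8]), 0.49)]
   at z [ 0.5961 -0.3101  0.126 ]
cross_top top [(array([454.4, 236.7]), 0.56), (array([440.8, 168.8]), 0.5)]
   at z [ 0.4059 -0.3531  0.126 ]
   tri [ 0.4148 -0.3629  0.0066]
[ 0.1776 -0.5205  0.2138] [[ 0.9464  0.3229 -0.    ]
 [ 0.3229 -0.9464  0.    ]
 [ 0.     -0.     -1.    ]] 0.08524186177327088 [-0.5166 -0.3907  0.121 ] 0.017
```

```bash
cat > b.py <<'E'
from h import *
from scipy.optimize import least_squares
np.set_printoptions(precision=4,suppress=True)
C={n:env.get_image(n) for n in('scene','top')}
obs=[]
for t,m in NAMES.items():
    if m is None: continue
    for n in C:
        for r in env.tip_of(n,t)[:3]: obs.append((n,np.array(m)/1e3,r['centre'],t))
def W(p,m): c,s=np.cos(p[2]),np.sin(p[2]); return np.array([p[0]+c*m[0]-s*m[1],p[1]+s*m[0]+c*m[1],m[2]])
f=lambda p:np.concatenate([proj(C[n],W(p,m))-x for n,m,x,t in obs])
s=least_squares(f,[.56,-.04,.1],loss='soft_l1',f_scale=1.5,x_scale=[.01,.01,.02]);print(s.x,np.degrees(s.x[2]))
for o,r in zip(obs,f(s.x).reshape(-1,2)): print(o[0],o[3],r)
np.save('pose.npy',s.x)
pts={**{k:v for k,v in NAMES.items() if v},'lever_pad0':(20-60*np.cos(.56)-3.5*np.sin(.56),195,128+60*np.sin(.56)+3.5*np.cos(.56)),'c1':(-95,290,118),'c2':(-95,-310,118),'c3':(95,290,118),'c4':(95,-310,118)}
for k,v in pts.items():
    w=W(s.x,np.array(v)/1e3);print(k,w)
    for n in C: cv2.drawMarker(C[n]['image'],tuple(int(round(a)) for a in proj(C[n],w)),(0,0,255),cv2.MARKER_CROSS,3,1)
cv2.imwrite('pics/t1.png',cv2.resize(C['top']['image'][120:300,220:500],None,fx=2.85,fy=2.85,interpolation=cv2.INTER_CUBIC))
cv2.imwrite('pics/s1.png',cv2.resize(C['scene']['image'][130:290,150:410],None,fx=3,fy=3,interpolation=cv2.INTER_CUBIC))
E
python3 b.py
```

```text
[ 0.5532 -0.0488  0.1667] 9.553385875648626
scene rocker_end [-0.075   0.7703]
scene rocker_end [ 6.425  -6.6297]
scene home_top [ 0.7592 -0.1211]
top home_top [-0.0026  1.099 ]
scene start_top [-1.6328 -1.0336]
top start_top [-1.4873  0.4011]
scene stop_top [-2.3621 -1.4648]
top stop_top [ 0.2508 -0.7951]
scene cross_top [-1.5336  1.3497]
top cross_top [-0.7194 -1.3401]
rocker_end [0.4562 0.1965 0.129 ]
home_top [ 0.5928 -0.248   0.126 ]
start_top [ 0.5415 -0.3286  0.126 ]
stop_top [ 0.5297 -0.2586  0.126 ]
cross_top [ 0.6046 -0.318   0.126 ]
lever_pad0 [0.4886 0.1381 0.1628]
c1 [0.4114 0.2214 0.118 ]
c2 [ 0.511  -0.3703  0.118 ]
c3 [0.5988 0.2529 0.118 ]
c4 [ 0.6983 -0.3387  0.118 ]
```

View pics/t1.png

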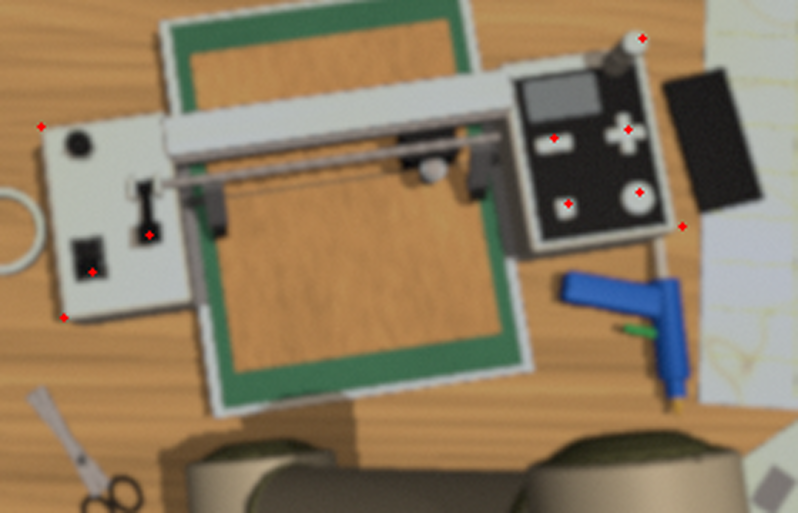

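View pics/s1.png

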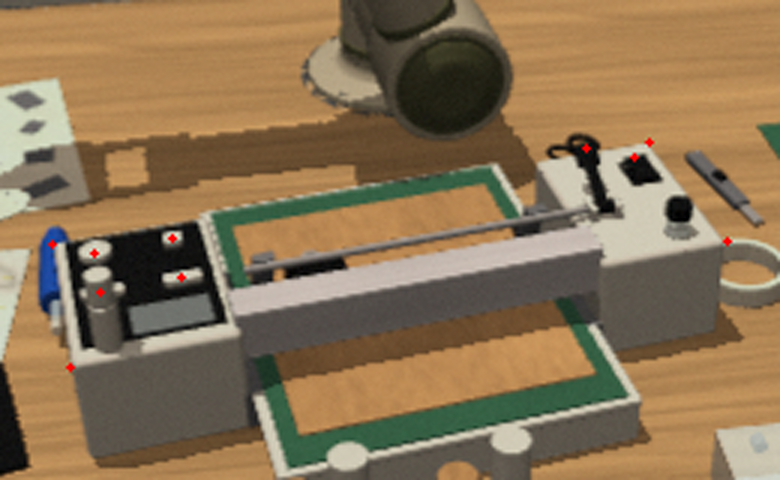

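```bash
cat > c.py <<'E'
from h import *
from scipy.optimize import least_squares
np.set_printoptions(precision=4,suppress=True)
C={n:env.get_image(n) for n in('scene','top')}
p0=np.load('pose.npy')
def W(p,m): c,s=np.cos(p[2]),np.sin(p[2]); return np.array([p[0]+c*m[0]-s*m[1],p[1]+s*m[0]+c*m[1],m[2]])
obs=[]
for n in C:
    g=cv2.cvtColor(C[n]['image'],cv2.COLOR_BGR2GRAY).astype(float)
    for t,m in NAMES.items():
        if m is None or t=='rocker_end' or (n=='scene' and t=='cross_top'): continue
        m=np.array(m)/1e3
        u=proj(C[n],W(p0,m)).round().astype(int); R=9
        if n=='scene': R=7
        w=g[u[1]-R:u[1]+R+1,u[0]-R:u[0]+R+1]; wt=np.clip(w-90,0,80)
        k,l,st,ce=cv2.connectedComponentsWithStats((w>95).astype(np.uint8)); 
        i=max(range(1,k),key=lambda i:st[i,4]/(5+np.hypot(*(ce[i]-R)))); mk=cv2.dilate((l==i).astype(np.uint8),np.ones((3,3)))*wt
        yy,xx=np.mgrid[-R:R+1,-R:R+1]; c=u+np.array([(mk*xx).sum(),(mk*yy).sum()])/mk.sum()
        print(n,t,u,c,st[i]); m2=m.copy(); m2[2]=.1245; obs.append((n,m2,c,t)); print('   ',atz(C[n],c,.125))
    # left edge: rocker black blob
    r=env.trace(n,'rocker')
    if r: 
        b=r[0];ys,xs=np.nonzero(b['mask']);c=np.array([xs.mean(),ys.mean()]);print(n,'rocker',b['conf'],c,b['bbox'],atz(C[n],c,.124)); obs.append((n,np.array([-.041,.258,.124]),c,'rocker'))
for sel in(['scene','top'],['scene'],['top']):
    o=[x for x in obs if x[0] in sel]
    f=lambda p:np.concatenate([proj(C[n],W(p,m))-x for n,m,x,t in o])
    s=least_squares(f,p0,loss='soft_l1',f_scale=1,x_scale=[.01,.01,.02]);print(sel,s.x,f(s.x).reshape(-1,2).round(1).tolist())
    for k,v in {'rock':(-59,258,129),'pad':(-31,195,163),'home':(6,-203,126),'start':(-58,-274,126)}.items(): print(k,W(s.x,np.array(v)/1e3))
    if len(sel)==2: np.save('pose2.npy',s.x)
E
python3 c.py
```

```text
scene home_top [210 222] [210.1709 221.5301] [ 1  4 14  6 52]
    [ 0.5888 -0.2487  0.125 ]
scene start_top [181 214] [180.6301 211.3945] [  0   0  15  10 100]
    [ 0.5288 -0.3302  0.125 ]
scene stop_top [207 209] [206.8711 208.5412] [ 4  5  7  5 29]
    [ 0.5253 -0.2587  0.125 ]
top home_top [414 168] [413.993  170.0549] [ 3  8 13  7 74]
    [ 0.5881 -0.247   0.125 ]
top start_top [444 187] [443.4894 188.9376] [  3   6  12  11 107]
    [ 0.5365 -0.3274  0.125 ]
top stop_top [419 191] [418.017  192.6145] [ 5  7  7  8 46]
    [ 0.5251 -0.257   0.125 ]
top cross_top [440 165] [441.8425 165.2365] [  1   0  18  19 168]
    [ 0.603  -0.3245  0.125 ]
top rocker 0.67 [250.6604 209.9906] [248.8, 211.8, 9.3, 15.0] [0.4696 0.2    0.124 ]
['scene', 'top'] [ 0.5508 -0.0489  0.1574] [[0.1, 0.1], [0.4, 1.7], [0.1, 0.1], [0.5, -0.1], [0.4, 0.1], [0.5, -0.0], [-2.2, 1.2], [0.2, -0.1]]
rock [0.452  0.1967 0.129 ]
pad [0.4896 0.1388 0.163 ]
home [ 0.5885 -0.2485  0.126 ]
start [ 0.5364 -0.3286  0.126 ]
['scene'] [ 0.5537 -0.0497  0.1322] [[-0.5, -0.3], [0.4, 0.8], [0.1, -0.3]]
rock [0.4612 0.1983 0.129 ]
pad [0.4973 0.1395 0.163 ]
home [ 0.5864 -0.2501  0.126 ]
start [ 0.5324 -0.3289  0.126 ]
['top'] [ 0.551  -0.0485  0.1588] [[0.3, -0.3], [0.2, -0.2], [0.3, -0.2], [-2.4, 1.0], [0.1, -0.0]]
rock [0.4519 0.1969 0.129 ]
pad [0.4895 0.1392 0.163 ]
home [ 0.589 -0.248  0.126]
start [ 0.537  -0.3282  0.126 ]
```

```bash
python3 -m pendant '[[0,0.04,-0.02,0,0,0,0.03],[0,0.1,-0.05,0,0,0,0.07],[0,0.155,-0.075,0,0,0,0.11],[0,0.21,-0.1,0,0,0,0.15],[0,0.2538,-0.1247,0,0,0,0.172]]' 40; python3 -c "
from h import *
s=env.observe();print(s['position'],np.round(s['tool_rot'],3))
p=np.load('pose2.npy');t=np.array([.452,.1967,.214]);print((np.array(s['tool_rot']).T@(t-s['position'])).round(4))"
```

```text
time_s: 2.12
position: [0.379, -0.3188, 0.214]
tool_rot: [[0.988, 0.156, 0.0], [0.156, -0.988, -0.0], [0.0, 0.0, -1.0]]
ft_force: [0.7, -1.6, 0.7]
grip_width: 0.0
gripper_force: 0.0
[ 0.37895107 -0.31883787  0.21397308] [[ 0.988  0.156  0.   ]
 [ 0.156 -0.988 -0.   ]
 [ 0.     0.    -1.   ]]
[ 1.526e-01 -4.978e-01 -1.000e-04]
```

```bash
python3 -m pendant '[[0,0.018,-0.058,0,0,0,0],[0,0.036,-0.116,0,0,0,0],[0,0.054,-0.174,0,0,0,0],[0,0.072,-0.232,0,0,0,0],[0,0.088,-0.288,0,0,0,0]]' >/dev/null; python3 -m pendant '[[0,0.018,-0.058,0,0,0,0],[0,0.036,-0.116,0,0,0,0],[0,0.054,-0.174,0,0,0,0],[0,0.0646,-0.21,0,0,0,0],[0,0.0646,-0.21,0,0,0,0]]'
cat > d.py <<'E'
from h import *
import sys
np.set_printoptions(precision=4,suppress=True)
s=env.observe();p=np.load('pose2.npy');c,si=np.cos(p[2]),np.sin(p[2])
R=np.array([[c,-si,0],[si,c,0],[0,0,1]])
tip=np.array(s['position'])+np.array(s['tool_rot'])[:,2]*env.tcp_to_tips
print('tip in cutter mm',(R.T@(tip-[p[0],p[1],0])*1000).round(1),'F',np.round(s['ft_force'],1),'t',s['time_s'])
if len(sys.argv)>1:
    ims=[]
    for n in('top','scene'):
        C=env.get_image(n);im=C['image'].copy();u=proj(C,tip).round().astype(int)
        cv2.drawMarker(im,tuple(int(a) for a in u),(0,0,255),cv2.MARKER_CROSS,3,1)
        x=min(max(u[0]-40,0),560);y=min(max(u[1]-50,0),300)
        ims.append(cv2.resize(im[y:y+100,x:x+80],None,fx=5,fy=5,interpolation=cv2.INTER_CUBIC)); print(n,u)
    cv2.imwrite(sys.argv[1],np.hstack(ims))
E
python3 d.py pics/r1.png
```

```text
time_s: 3.38
position: [0.4503, 0.1972, 0.2136]
tool_rot: [[0.987, 0.16, -0.0], [0.16, -0.987, 0.0], [-0.0, -0.0, -1.0]]
ft_force: [-0.2, -0.7, -0.5]
grip_width: 0.0004
gripper_force: 0.0
tip in cutter mm [-60.6 258.8 196.6] F [-0.2 -0.7 -0.5] t 3.375
top [248 214]
scene [362 161]
```

View pics/r1.png

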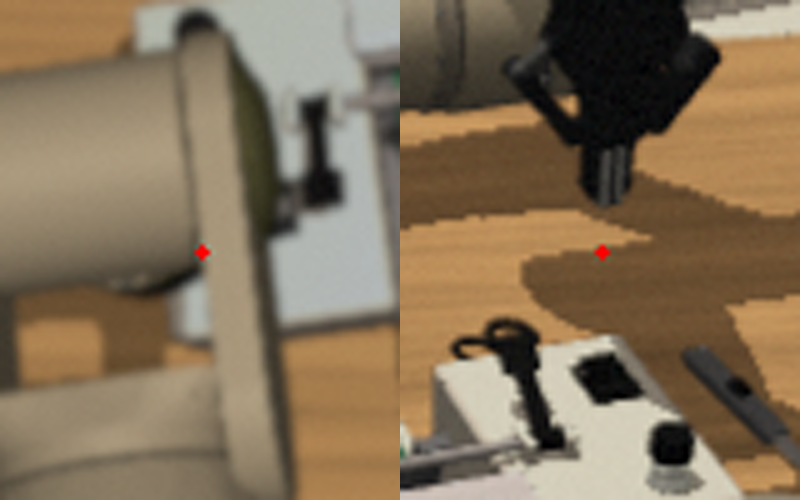

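```bash
python3 -m pendant '[[0,0.001,0,0.02,0,0,0],[0,0.001,0,0.04,0,0,0],[0,0.001,0,0.05,0,0,0],[0,0.001,0,0.05,0,0,0]]'; python3 d.py pics/r2.png
```

```text
time_s: 3.98
position: [0.4515, 0.1946, 0.1637]
tool_rot: [[0.988, 0.155, -0.001], [0.155, -0.988, -0.0], [-0.001, 0.0, -1.0]]
ft_force: [-0.7, 0.1, 0.9]
grip_width: -0.0
gripper_force: 0.0
tip in cutter mm [-59.9 256.1 146.7] F [-0.7  0.1  0.9] t 3.975
top [251 216]
scene [360 176]
```

View pics/r2.png

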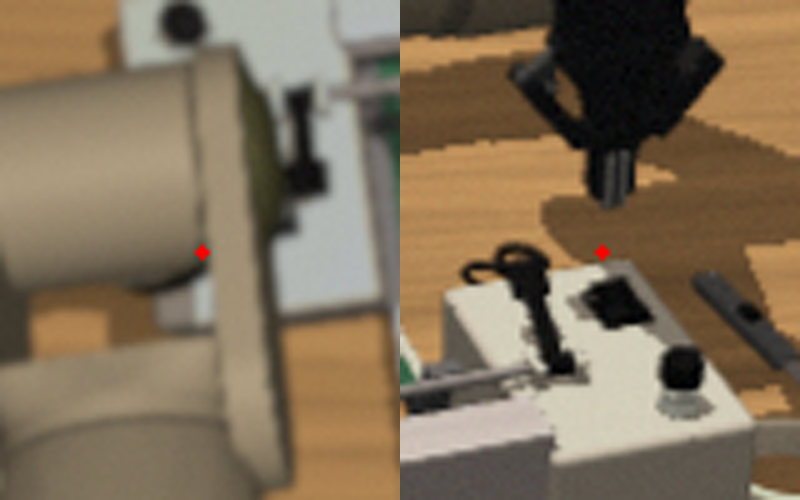

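```bash
python3 -c "
from h import *
T=env.get_image('top');S=env.get_image('scene')
print(tri([ray(T,(269,209)),ray(S,(343.5,139.5))]), ray(S,(343,139))[1])
for z in (.147,.16,.177): print(z,atz(S,(362,167.5),z))
for x in(.4515,): 
  o,d=ray(S,(362,167.5)); print(o+d*(x-o[0])/d[0])
g=S['image']
cv2.imwrite('pics/r3.png',cv2.resize(g[95:215,300:420],None,fx=5,fy=5,interpolation=cv2.INTER_CUBIC))
"
```

```text
[0.45556199 0.13672521 0.2749646 ] [-0.87183506  0.19068483 -0.45115733]
0.147 [0.40217261 0.21071014 0.147     ]
0.16 [0.42404809 0.204887   0.16      ]
0.177 [0.45265449 0.19727212 0.177     ]
[0.4515     0.19757944 0.17631392]
```

```bash
python3 -m pendant '[[0,0,-0.0015,0.005,0,0,0],[0,0,-0.0015,0.01,0,0,0],[0,0,-0.0015,0.013,0,0,0],[0,0,-0.0015,0.015,0,0,0],[0,0,-0.0015,0.015,0,0,0]]' >/dev/null; python3 d.py;  python3 -m pendant '[[0,0,0,0.001,0,0,0],[0,0,0,0.002,0,0,0],[0,0,0,0.003,0,0,0],[0,0,0,0.003,0,0,0]]'; python3 d.py pics/r4.png
```

```text
tip in cutter mm [-59.8 258.3 131.7] F [-0.2  0.3 -0.4] t 4.8
time_s: 5.3
position: [0.4512, 0.1968, 0.1458]
tool_rot: [[0.988, 0.156, -0.0], [0.156, -0.988, 0.0], [-0.0, -0.0, -1.0]]
ft_force: [0.1, 0.8, 0.4]
grip_width: -0.0
gripper_force: 0.0
tip in cutter mm [-59.8 258.3 128.8] F [0.1 0.8 0.4] t 5.3
top [251 217]
scene [361 181]
```

View pics/r4.png

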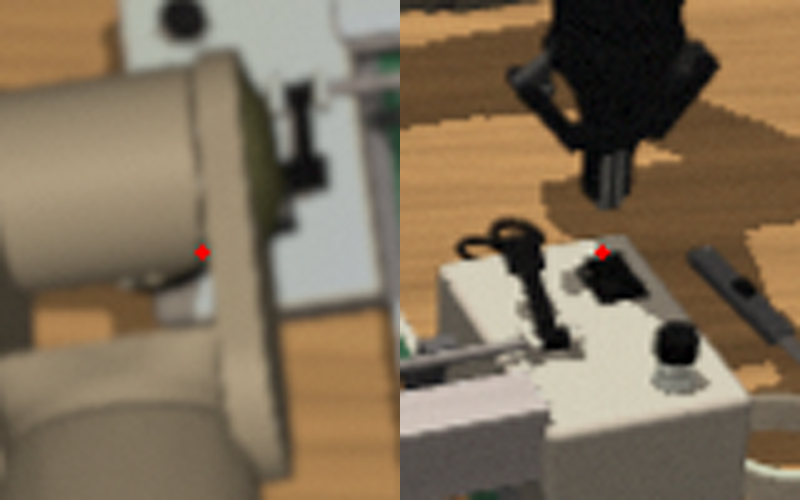

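```bash
python3 -m pendant '[[0,0,0,0.003,0,0,0],[0,0,0,0.006,0,0,0],[0,0,0,0.009,0,0,0],[0,0,0,0.012,0,0,0],[0,0,0,0.012,0,0,0]]' >/dev/null; python3 d.py;  python3 -m pendant '[[0,0,0,0.002,0,0,0],[0,0,0,0.004,0,0,0],[0,0,0,0.006,0,0,0],[0,0,0,0.008,0,0,0],[0,0,0,0.008,0,0,0]]' >/dev/null; python3 d.py pics/r5.png
```

```text
tip in cutter mm [-59.9 258.3 116.6] F [-0.1  0.3  0. ] t 6.025
tip in cutter mm [-59.8 258.3 108.7] F [-0.6  0.8  0.7] t 6.65
top [252 217]
scene [360 187]
```

View pics/r5.png

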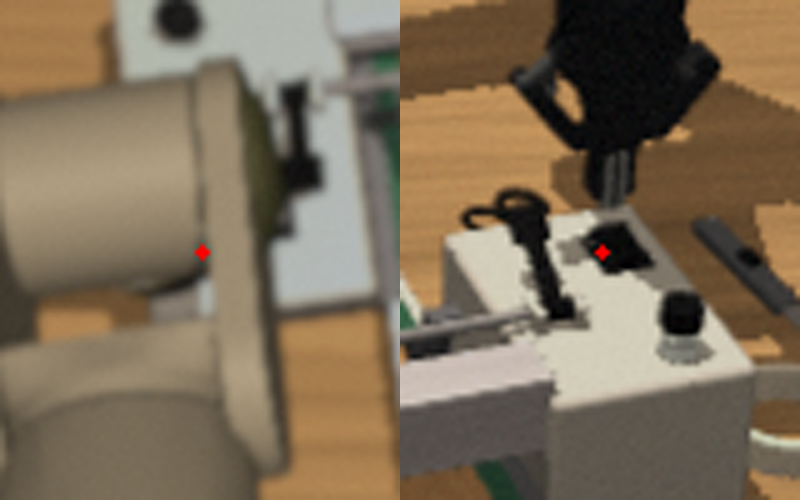

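```bash
for k in 1; do python3 -m pendant '[[0,0,0,0.001,0,0,0],[0,0,0,0.002,0,0,0],[0,0,0,0.003,0,0,0],[0,0,0,0.004,0,0,0],[0,0,0,0.004,0,0,0]]' >/dev/null; python3 d.py;  python3 -m pendant '[[0,0,0,0.001,0,0,0],[0,0,0,0.002,0,0,0],[0,0,0,0.002,0,0,0]]' >/dev/null; python3 d.py; python3 -m pendant '[[0,0,0,0.001,0,0,0],[0,0,0,0.001,0,0,0],[0,0,0,0.001,0,0,0]]' >/dev/null; python3 d.py; done
```

```text
tip in cutter mm [-59.8 258.3 104.8] F [0.4 0.2 0.6] t 7.375
tip in cutter mm [-59.8 258.3 102.8] F [-0.4  0.4 -0.7] t 7.75
tip in cutter mm [-59.7 258.3 101.8] F [ 0.4 -0.6  0.6] t 8.125
```

```bash
python3 -m pendant '[[0,0,0,0.001,0,0,0],[0,0,0,0.001,0,0,0]]' >/dev/null; python3 d.py; python3 -m pendant '[[0,0,0,0.001,0,0,0],[0,0,0,0.001,0,0,0]]' >/dev/null; python3 d.py;python3 -m pendant '[[0,0,0,0.001,0,0,0],[0,0,0,0.001,0,0,0]]' >/dev/null; python3 d.py pics/r6.png
```

```text
tip in cutter mm [-59.8 258.3 100.8] F [-0.1  0.8  0.7] t 8.375
tip in cutter mm [-59.8 258.3  99.7] F [ 1.  -0.8  0.3] t 8.625
tip in cutter mm [-59.8 258.3  98.8] F [ 0.1 -0.1 -0.1] t 8.875
top [253 218]
scene [360 190]
```

View pics/r6.png

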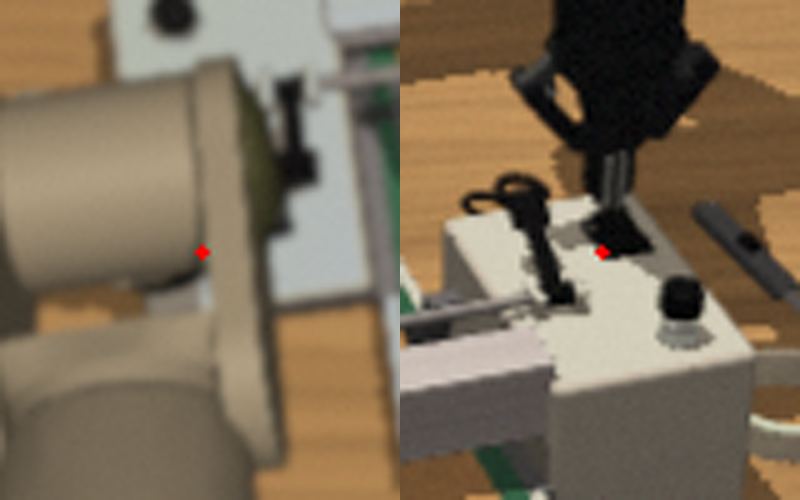

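```bash
for i in 1; do python3 -m pendant '[[0,0,0,0.001,0,0,0],[0,0,0,0.001,0,0,0]]' >/dev/null; python3 d.py; python3 -m pendant '[[0,0,0,0.001,0,0,0],[0,0,0,0.001,0,0,0]]' >/dev/null; python3 d.py;python3 -m pendant '[[0,0,0,0.001,0,0,0],[0,0,0,0.001,0,0,0]]' >/dev/null; python3 d.py; done
```

```text
tip in cutter mm [-59.8 258.3  97.7] F [-0.5  0.  -0.7] t 9.225
tip in cutter mm [-59.8 258.3  96.8] F [ 0.6  0.4 -0.1] t 9.475
tip in cutter mm [-59.8 258.3  95.8] F [-0.4  0.4 -0.2] t 9.725
```

```bash
python3 -m pendant '[[0,0,0,0.001,0,0,0],[0,0,0,0.001,0,0,0]]' >/dev/null; python3 d.py; python3 -m pendant '[[0,0,0,0.001,0,0,0],[0,0,0,0.001,0,0,0]]' >/dev/null; python3 d.py;python3 -m pendant '[[0,0,0,0.001,0,0,0],[0,0,0,0.001,0,0,0]]' >/dev/null; python3 d.py; python3 -c "
from h import *
for n in('scene','top'):
    for r in env.tip_of(n,'rocker_end')[:1]: print(n,r)
C=env.get_image('scene');cv2.imwrite('pics/r7.png',cv2.resize(C['image'][150:225,310:410],None,fx=7,fy=7,interpolation=cv2.INTER_CUBIC))"
```

```text
tip in cutter mm [-59.7 258.3  94.9] F [0.5 0.3 1. ] t 9.975
tip in cutter mm [-59.9 258.3  93.8] F [-1.   0.1  1.8] t 10.225
tip in cutter mm [-59.8 258.3  92.7] F [-1.9  0.3  1.5] t 10.475
scene {'centre': [360.8, 183.8], 'conf': 0.54}
top {'centre': [420.3, 190.3], 'conf': 0.36}
```

View pics/r7.png

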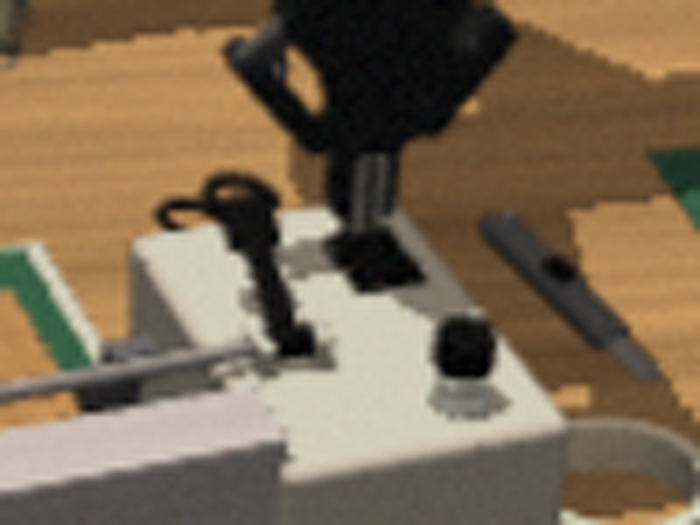

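```bash
python3 -m pendant '[[0,0,0,0.001,0,0,0],[0,0,0,0.001,0,0,0]]' >/dev/null; python3 d.py; python3 -m pendant '[[0,0,0,0.001,0,0,0],[0,0,0,0.001,0,0,0]]' >/dev/null; python3 d.py;python3 -m pendant '[[0,0,0,0.001,0,0,0],[0,0,0,0.001,0,0,0]]' >/dev/null; python3 d.py
```

```text
tip in cutter mm [-59.8 258.3  91.8] F [-0.7  0.1  0.6] t 10.875
tip in cutter mm [-59.7 258.3  90.8] F [-0.2 -0.5  0.3] t 11.125
tip in cutter mm [-59.7 258.3  89.7] F [-0.5  0.3  0.9] t 11.375
```

```bash
python3 -m pendant '[[0,0,0,0.001,0,0,0],[0,0,0,0.001,0,0,0]]' >/dev/null; python3 d.py; python3 -m pendant '[[0,0,0,0.0007,0,0,0],[0,0,0,0.0007,0,0,0]]' >/dev/null; python3 d.py
```

```text
tip in cutter mm [-59.7 258.3  88.7] F [-0.   0.8  0.7] t 11.625
tip in cutter mm [-59.6 258.3  88.5] F [-2.1 -0.9  6.1] t 11.875
```

```bash
python3 -m pendant '[[0,0,0,-0.01,0,0,0],[0,0,0,-0.04,0,0,0],[0,-0.005,0,-0.07,0,0,0],[0,-0.05,0,-0.07,0,0,0],[0,-0.05,0,-0.07,0,0,0]]' >/dev/null; python3 d.py; python3 -c "
from h import *
for n in('scene','top'):
    for r in env.tip_of(n,'rocker_end')[:1]: print(n,r)
C=env.get_image('scene');b=cv2.imread('pics/scene0.png')
f=lambda i:cv2.resize(i[165:215,335:385],None,fx=8,fy=8,interpolation=cv2.INTER_CUBIC)
o=np.hstack([f(b),f(C['image'])]);cv2.imwrite('pics/r8.png',np.clip(o.astype(float)*1.5+20,0,255))"
```

```text
tip in cutter mm [-111.8  258.5  158.8] F [1.3 0.6 1. ] t 12.5
scene {'centre': [360.6, 182.4], 'conf': 0.51}
top {'centre': [420.3, 190.3], 'conf': 0.36}[ WARN:0@1.053] global loadsave.cpp:1063 imwrite_ Unsupported depth image for selected encoder is fallbacked to CV_8U.
```

View pics/r8.png

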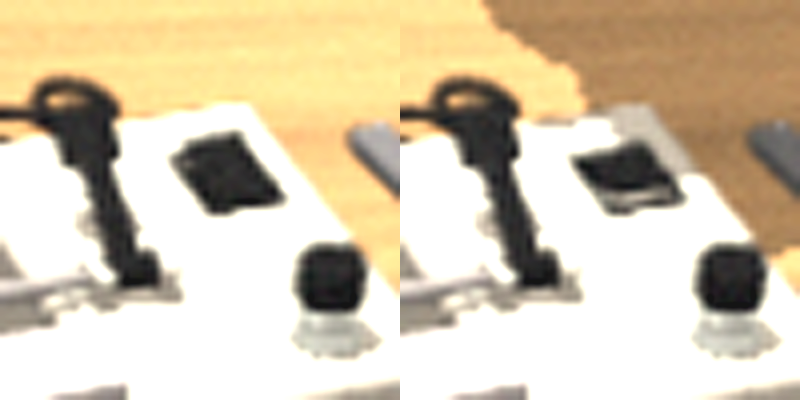

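```bash
python3 -m pendant '[[0,0,0.05,0,0,0,0],[0,0.01,0.105,0,0,0,0],[0,0.03,0.16,0,0,0,0],[0,0.05,0.215,0,0,0,0],[0,0.07,0.27,0,0,0,0]]' >/dev/null;  python3 -m pendant '[[0,0.015,0.055,0,0,0,0],[0,0.03,0.11,0,0,0,0],[0,0.0458,0.16,0,0,0,0],[0,0.0458,0.19,0,0,0,0],[0,0.0458,0.19,0,0,0,0]]' >/dev/null; python3 -m pendant '[[0,0,0,0.01,0,0,0],[0,0,0,0.025,0,0,0],[0,0,0,0.025,0,0,0]]' >/dev/null; python3 d.py
```

```text
tip in cutter mm [   5.3 -200.5  131.4] F [ 0.1  0.1 -0.2] t 14.275
```

```bash
python3 -m pendant '[[0,0.0005,0.0015,0.015,0,0,0],[0,0.0005,0.0015,0.028,0,0,0],[0,0.0005,0.0015,0.034,0,0,0],[0,0.0005,0.0015,0.036,0,0,0],[0,0.0005,0.0015,0.036,0,0,0]]' >/dev/null; python3 d.py; python3 -m pendant '[[0,0,0,0.001,0,0,0],[0,0,0,0.002,0,0,0],[0,0,0,0.002,0,0,0]]' >/dev/null; python3 d.py pics/k1.png
```

```text
tip in cutter mm [   6.4 -203.3   97.3] F [-0.6  1.   0.5] t 14.9
tip in cutter mm [   6.3 -203.3   95.1] F [0.1 0.9 0.9] t 15.275
top [412 172]
scene [211 230]
```

View pics/k1.png

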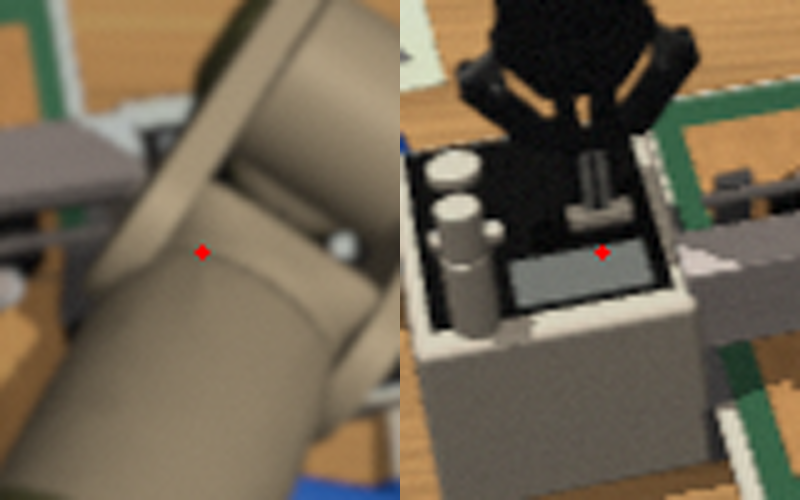

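```bash
python3 -m pendant '[[0,0,0,0.002,0,0,0],[0,0,0,0.004,0,0,0],[0,0,0,0.005,0,0,0],[0,0,0,0.005,0,0,0]]' >/dev/null; python3 d.py; python3 -m pendant '[[0,0,0,0.001,0,0,0],[0,0,0,0.001,0,0,0]]' >/dev/null; python3 d.py; python3 -m pendant '[[0,0,0,0.001,0,0,0],[0,0,0,0.001,0,0,0]]' >/dev/null; python3 d.py
```

```text
tip in cutter mm [   6.3 -203.3   90.3] F [-0.8 -0.4  2.8] t 15.875
tip in cutter mm [   6.3 -203.3   89.2] F [-1.5  0.4  4.7] t 16.125
tip in cutter mm [   6.3 -203.3   88.2] F [-2.3  0.4  6.1] t 16.375
```

```bash
python3 -m pendant '[[0,0,0,0.0007,0,0,0],[0,0,0,0.0007,0,0,0]]' >/dev/null; python3 d.py; python3 -m pendant '[[0,0,0,0.0006,0,0,0],[0,0,0,0.0006,0,0,0]]' >/dev/null; python3 d.py
```

```text
tip in cutter mm [   6.3 -203.3   87.5] F [-2.2  0.5  5. ] t 16.625
tip in cutter mm [   6.3 -203.3   87. ] F [-1.3  0.7  5.8] t 16.875
```

```bash
python3 -m pendant '[[0,0,0,0.0006,0,0,0],[0,0,0,0.0006,0,0,0]]' >/dev/null; python3 d.py; python3 -m pendant '[[0,0,0,-0.01,0,0,0],[0,0,0,-0.03,0,0,0],[0,0,0,-0.06,0,0,0],[0,-0.02,-0.02,-0.075,0,0,0],[0,-0.03,-0.06,-0.075,0,0,0]]' >/dev/null; python3 d.py
```

```text
tip in cutter mm [   6.3 -203.3   86.6] F [-1.7  0.8  6.6] t 17.125
tip in cutter mm [ -24.1 -143.8  162.2] F [ 1.   0.2 -0.7] t 17.75
```

```bash
python3 -m pendant '[[0,0,-0.055,0,0,0,0],[0,-0.003,-0.115,0,0,0,0],[0,-0.006,-0.175,0,0,0,0],[0,-0.009,-0.235,0,0,0,0],[0,-0.01,-0.29,0,0,0,0]]' >/dev/null;  python3 -m pendant '[[0,0,-0.03,0,0,0,0],[0,0,-0.049,0,0,0,0],[0,0,-0.049,0.01,0,0,0],[0,0,-0.049,0.015,0,0,0],[0,0,-0.049,0.015,0,0,0]]' >/dev/null; python3 d.py
```

```text
tip in cutter mm [-33.7 194.9 145.6] F [ 0.1 -0.1 -0.5] t 19.0
```

```bash
python3 -m pendant '[[0,0,0,0.002,0,0,0],[0,0,0,0.004,0,0,0],[0,0,0,0.006,0,0,0],[0,0,0,0.008,0,0,0],[0,0,0,0.01,0,0,0]]' >/dev/null; python3 d.py; python3 -m pendant '[[0,0,0,0.002,0,0,0],[0,0,0,0.004,0,0,0],[0,0,0,0.006,0,0,0],[0,0,0,0.008,0,0,0],[0,0,0,0.01,0,0,0]]' >/dev/null; python3 d.py;python3 -m pendant '[[0,0,0,0.002,0,0,0],[0,0,0,0.004,0,0,0],[0,0,0,0.006,0,0,0],[0,0,0,0.008,0,0,0],[0,0,0,0.01,0,0,0]]' >/dev/null; python3 d.py
```

```text
tip in cutter mm [-33.5 195.8 136.1] F [-0.1  0.3 -0.4] t 19.625
tip in cutter mm [-33.3 195.8 126.2] F [ 0.  -0.5  1.1] t 20.25
tip in cutter mm [-33.5 195.8 116.1] F [0.1 0.2 1.2] t 20.875
```

```bash
python3 -m pendant '[[0,0,0,0.002,0,0,0],[0,0,0,0.004,0,0,0],[0,0,0,0.006,0,0,0],[0,0,0,0.008,0,0,0],[0,0,0,0.01,0,0,0]]' >/dev/null; python3 d.py; python3 -m pendant '[[0,0,0,0.002,0,0,0],[0,0,0,0.004,0,0,0],[0,0,0,0.006,0,0,0],[0,0,0,0.006,0,0,0]]' >/dev/null; python3 d.py;python3 -m pendant '[[0,0,0,0.001,0,0,0],[0,0,0,0.002,0,0,0],[0,0,0,0.002,0,0,0]]' >/dev/null; python3 d.py
```

```text
tip in cutter mm [-33.5 195.8 106.1] F [-0.3  0.1  0.7] t 21.5
tip in cutter mm [-33.5 195.8 100. ] F [-0.5  0.4  0.6] t 22.0
tip in cutter mm [-33.5 195.7  98.2] F [ 0.2 -0.  -0.6] t 22.375
```

```bash
python3 -m pendant '[[0,0,0,0.001,0,0,0],[0,0,0,0.001,0,0,0]]' >/dev/null; python3 d.py; python3 -m pendant '[[0,0,0,0.0007,0,0,0],[0,0,0,0.0007,0,0,0]]' >/dev/null; python3 d.py;  python3 -c "
from h import *
C=env.get_image('scene')
for n in('scene','top'): print(n,env.tip_of(n,'lever_pad')[:2],[r['bbox'] for r in env.trace(n,'roller_lever')[:1]])"
```

```text
tip in cutter mm [-33.5 195.8  97.2] F [-0.3  0.1  0.6] t 22.625
tip in cutter mm [-33.4 195.8  97. ] F [-1.  -0.7  4.6] t 22.875
scene [{'centre': [342.2, 189.4], 'conf': 0.94}] [[292.5, 205.1, 120.2, 35.1]]
top [{'centre': [269.7, 202.3], 'conf': 0.66}] [[330.1, 187.3, 125.1, 40.8]]
```

```bash
python3 -m pendant '[[0,0,0,0.0004,0,0,0],[0,0,0,0.0004,0,0,0],[0,0,0,-0.02,0,0,0],[0,0,0,-0.06,0,0,0],[0,-0.04,0.05,-0.065,0,0,0]]' >/dev/null; python3 -m pendant '[[0,-0.03,0.05,0,0,0,0],[0,-0.03,0.11,0,0,0,0],[0,-0.03,0.17,0,0,0,0],[0,-0.02,0.23,0,0,0,0],[0,-0.01,0.28,0,0,0,0]]' >/dev/null; python3 -c "
from h import *
from math import *
p=np.load('pose2.npy')
def W(m): c,s=cos(p[2]),sin(p[2]); return [p[0]+c*m[0]-s*m[1],p[1]+s*m[0]+c*m[1],m[2]]
for n in('scene','top'):
    C=env.get_image(n); print(n,[(r['centre'],r['conf']) for r in env.tip_of(n,'lever_pad')[:2]],'flat',proj(C,W([-.04,.195,.1315])),'up',proj(C,W([-.031,.195,.163])))"; python3 d.py
```

```text
scene [([344.3, 189.7], 0.57)] flat [343.45666928 187.09557967] up [344.92350183 179.47331727]
top [([272.3, 208.2], 0.63)] flat [273.58304499 205.98521818] up [272.18289509 201.14961921]
tip in cutter mm [ -82.9 -133.2  160.8] F [-0.   1.3  0.3] t 24.575
```

Lever is flat. Now to the start key at (-58, -274).

```bash
python3 -m pendant '[[0,0.01,0.05,0,0,0,0],[0,0.025,0.1,0,0,0,0],[0,0.025,0.139,0,0,0,0],[0,0.025,0.139,0.02,0,0,0],[0,0.025,0.139,0.025,0,0,0]]' >/dev/null; python3 -m pendant '[[0,0,0,0.015,0,0,0],[0,0,0,0.03,0,0,0],[0,0,0,0.035,0,0,0],[0,0,0,0.038,0,0,0],[0,0,0,0.038,0,0,0]]' >/dev/null; python3 d.py
```

```text
tip in cutter mm [ -57.6 -272.    98.5] F [ 0.6 -0.5 -0.8] t 25.825
```

```bash
python3 -m pendant '[[0,0,0.002,0.003,0,0,0],[0,0,0.002,0.006,0,0,0],[0,0,0.002,0.008,0,0,0],[0,0,0.002,0.009,0,0,0],[0,0,0.002,0.009,0,0,0]]' >/dev/null; python3 d.py; python3 -m pendant '[[0,0,0,0.001,0,0,0],[0,0,0,0.0017,0,0,0],[0,0,0,0.0017,0,0,0]]' >/dev/null; python3 d.py;  python3 -m pendant '[[0,0,0,0.0007,0,0,0],[0,0,0,0.0007,0,0,0]]' >/dev/null; python3 d.py
```

```text
tip in cutter mm [ -57.7 -274.    89.7] F [-1.8 -0.4  3.5] t 26.45
tip in cutter mm [ -57.7 -274.    87.9] F [-2.  -0.8  5.3] t 26.825
tip in cutter mm [ -57.7 -274.    87.2] F [-2.6  0.6  6.1] t 27.075
```

```bash
python3 -m pendant '[[0,0,0,0.0007,0,0,0],[0,0,0,0.0007,0,0,0]]' >/dev/null; python3 d.py; python3 -m pendant '[[0,0,0,-0.02,0,0,0],[0,0,0,-0.05,0,0,0],[0,0,0,-0.09,0,0,0],[0,-0.04,0,-0.1,0,0,0],[0,-0.08,0,-0.1,0,0,0]]' >/dev/null;  python3 -m pendant '[[0,0,0,0,0,0,0],[0,0,0,0,0,0,0],[0,0,0,0,0,0,0]]' >/dev/null; python3 d.py; python3 -c "
from rig import env
print(env.close_job())"
```

```text
tip in cutter mm [ -57.7 -274.    86.6] F [-2.8  0.4  5.5] t 27.325
tip in cutter mm [-136.9 -273.7  185.9] F [-0.1  1.  -0.5] t 28.325
the job is handed in; nothing more can be done
None
```

The cutter was started in the order asked (rocker on, home key tapped, roller lever pressed flat, start key tapped) and the job is handed in at about 28 s. Forces I read stayed under 7 N; the rocker and lever were checked in the images, the two key taps only by force and depth. No verdict came back.

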